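Fit the idler roller and hold the belt tensioner back for a belt change

ROBOT

A 6-joint arm with a two-finger parallel gripper is mounted at the origin on a cart in front of the work surface, level with it; the furniture and walls round the work are solid. World frame = base frame: x ahead of the robot, y to its left, z up, the work surface at z = 0. Lengths are in mm, angles in rad, forces in N, time in s.
With the tool pointing down it reaches from about 350 to 975 mm from the base axis. Payload 7.1 kg.
Tool frame: the origin (TCP) lies at the very end of the fingers, on their centre line; the grasp point (between the pads) lies 19 mm behind it (ctrl.grasp_offset is the distance from the TCP to the grasp point, in mm); z points along the fingers, y is the line along which they close (so a half turn about z gives the same grasp; the last joint's range is limited). The gripper opens to 88 mm and grips with 3 to 60 N. Pads are 20 mm wide; open, the fingers measure 115 mm over their backs; the gripper's body (75 mm by 178 mm) begins 61 mm behind the grasp point.
Start: joints at [-1.145, 0.423, 1.63, -0, 1.089, -0.019], TCP at [268.938, -564.161, 222.675] pointing down, gripper open.
Joint ranges: [-3, 3], [-0.9, 2.11], [0.09, 2.58], [-1.31, 4.45], [0.11, 2.69], [-2.54, 2.54]. Speed limits (rad/s): [2.39, 2.39, 3.01, 3.14, 3.14, 3.14].

INTERFACE

Orientations are given as a rotation vector (axis times angle).
In Python, from workcell import ctrl, viewer, ticket, models gives the robot as it stands.
- The arm moves only by the tool play_rows, never from a script. Its arguments are lists of equal length, an entry for each row: "dp": the shift along the world's x, y, z in mm, a list of three; "yaw": the turn about the world's z in degrees. In form: {"dp": [[tx, ty, tz], ...], "yaw": [yaw, ...]}. A call has 1 to 8 rows; each row shifts and turns the commanded pose from where the row before left it; what a row does not reach is not made up. A row lasts 1/12 s, in which the tool goes at most 41.7 mm and 7.16 degrees, less where a joint would pass 70% of its speed; a pose out of reach is approached as far as the arm can. A call is refused whole if a number of a shift passes 41.7 or a number of a turn 7.16, either way. A call with a gripper value outside its range is refused whole. "gripper" is the closure, from 0 (fully open) to 1 (shut), set as the call begins (left out, the last holds). The fingers move at their own pace and stop on an object; the grip force is fixed at half the most. Time passes only in rows, so rows that do not move let the fingers close. It gives the time, the measured TCP pose, the force, the opening and the grip force at its end, in the units of the state.
- ctrl.get_obs(): the state, without advancing time (a new reading comes with each control period).
- viewer.get_image(name): name is "side" or "top" or "wrist"; returns a dict with "pixels" (480x640x3 uint8, red, green, blue), "range_z" (480x640 float32, mm along the optical axis (not along the pixel's ray), 0 where there is no reading), "fx", "fy", "cx", "cy" (pixels), "dist_coeffs" ([k1, k2, p1, p2, k3] as OpenCV has them; the pictures are not rectified), "T" (4x4, takes a point from camera to world coordinates); the wrist camera has in their place "hand_eye" (4x4, takes a point from camera to tool coordinates, whose origin is the TCP and whose axes are the flange's). Camera axes: x right, y up, looking along -z (the intrinsics and any distortion apply to the point x, -y, -z); pixel columns grow to the right and rows downward; lengths in mm; the calibration is good to about 2 mm. A picture is of the moment at which its call begins: read the wrist's pose just before it.
- ticket.close_job(): hands the job in; it is judged then, once.
Trained networks look in a picture, given as the dict that the camera call returned (one of the last four; its "shot" number tells which), for a name from the list of things; names that differ only in an ending like _2 or _b are one class to them, and where a whole thing is asked for, a point or a joint stands for the part that bears it (a point fixed in the world has none). Each returns a list of dicts, best first, with "conf" (0 to 1); they miss things now and then, are a little off and sometimes report something else, mostly with a low value. They report only what shows in the picture. A call takes as long as a camera call. They do not tell look-alikes from the thing itself.
- models.look_for(picture, name): "bbox" ([centre column, centre row, width, height] in pixels, round what is visible of it).
- models.landmark_of(picture, name): "location" ([column, row] in pixels: a listed point, or the origin of a listed thing).
The state is a dict: "t": time; "qpos": joint angles; "qvel": joint speeds; "joint_torque": joint torques, N m; "ee_pos": TCP position; "orientation": TCP orientation; "ft_force": force on the tool from outside, world axes, zero at the start; "moment": the same for the moment, N m; "width": finger opening in mm; "grasp_force": force on a finger pad.
Only numpy, scipy, OpenCV 4.12 (cv2) and the standard library are available. Lean on these libraries where they do the work, as an engineer would, in place of code of your own. Each camera call takes 0.05 s, during which the arm holds its last target. There are 200 camera calls.

TASK

The belt of the sieve shaker's drive unit is being changed: slip the loose idler roller onto the bare upright pin of the sprung tensioner arm until it sits fully down, then swing the arm back (its lever with the knob is there for this), past the click of the ratchet pawl and on to its rear stop. Finish while still holding the arm at the rear stop against its spring, with your hand off the roller, so that I can slip the new belt on; leave the vials and the loupe on the table where they are.

Things in the scene. Friction and masses are not known exactly. Their poses are not given: they have to be found in the camera images.
- drive_unit: the fixed belt drive unit: a grey box 190 x 312 x 58 mm under an aluminium deck 210 x 332 mm whose top is 66 mm above the origin; origin at the centre of its underside on the table, x to the deck's rear long edge, y to the end with the large pulley (44 mm radius, at x 30, y 105 mm; the small one, 24 mm radius, is at x 35, y -105 mm; both reach 38 mm above the deck, their shaft ends 50 mm)
- pivot (a point): the vertical axis about which the tensioner arm turns, 10 mm above the deck (76 mm above the table), at x -55, y -30 mm of the drive unit; its post reaches 38 mm above the deck
- tension_arm (a joint): angle (rad) of the tensioner arm, a dark steel bell crank on the pivot, limbs 6 to 14 mm above the deck: 0 at its front stop, where its spring holds it, growing anticlockwise seen from above, 0.80 at the rear stop. At 0 the roller limb (70 mm, with the pin) points 50 and the lever (105 mm, with the knob) 150 degrees anticlockwise from the unit's x axis
- ratchet_pawl (a joint): travel (m) of the sprung pawl slider beside the hub: 0 when fully in, up to 0.005 while the hub's ramped tooth lifts it, back to 0 after it clicks down behind the tooth at an arm angle of about 0.53; let go after that, the arm comes forward only to about 0.50
- lever_knob (a point): centre of the black knob on the lever's end, 105 mm from the pivot, 96 mm above the table: an upright round post, 16 mm in diameter, 80 to 112 mm above the table, out beyond the deck's front edge with open air below the lever. Pushing it square to the lever takes about 3.5 N at angle 0 and 10 N at the rear stop
- pin_seat (a point): foot of the upright steel pin near the end of the roller limb, on the round shoulder (24 mm diameter, 84 mm above the table) on which the roller comes to rest; the pin is 10 mm in diameter and rises 30 mm above this point, its last 7 mm tapering to 4 mm diameter
- pin_roller_centre (a point): point on the pin's axis 12 mm above the shoulder: the roller's centre is here when it is fully seated
- roller_centre (a point): centre of the loose steel idler roller, 40 mm outer diameter and 24 mm high with a through bore of 13 mm, 0.05 to 0.1 kg; it stands on the table on its flat face, z along the bore
- vial: bystander: sample vial with a black screw cap, 23 mm in diameter and 54 mm high, standing; origin at the centre of its underside
- loupe: bystander: open folding loupe, 34 x 67 x 14 mm, lying; origin at the centre of its underside
- vial_b: bystander: a second, like vial with a white cap, of the same size, standing; origin at the centre of its underside
Things that resemble listed ones, but are neither listed nor needed, are in the scene too. Of the things shaped like the part that bears roller_centre, the bare steel one is meant.

How it is judged (in metres and radians):
On the way, in this order (a step that is already met when the one before it is completed fails the run):
1. the roller sits fully down on the tensioner arm's pin (distance between roller_centre and pin_roller_centre below 0.004 m and angle between roller_centre's own z axis and vertical below 0.1 rad), for 0.2 s.
2. the arm is past the click and the pawl has dropped behind the tooth, with the roller still seated (value of joint tension_arm above 0.55 rad and value of joint ratchet_pawl below 0.0015 m and distance between roller_centre and pin_roller_centre below 0.004 m), for 0.1 s.
At the end, for the whole second after the job is handed in: the robot still bears on the tensioner arm (over 2 N) and holds it still at an angle over 0.70 (the pawl alone would leave it at 0.50); pawl travel under 1.5 mm; the roller is seated on the pin (centre within 4 mm of its place, tilt under 0.1 rad) and untouched by the robot (all of step 1 and value of joint tension_arm above 0.7 rad and velocity of joint tension_arm between -0.05 and 0.05 rad/s and value of joint ratchet_pawl below 0.0015 m and contact force between any of the fingers, the arm and tension_arm above 2 N and contact force between each of the fingers, the arm and roller below 0.2 N); the arm keeps its last pose, push and grip.
It fails at once if a bystander (a vial or the loupe) is pushed more than 30 mm or a vial is tipped (distance of any of vial, vial_b, loupe from where it was at the start of the episode above 0.03 m or angle between any of vial, vial_b's own z axis and vertical above 0.5 rad).
It also fails if it takes over 51 s, if anything falls off the work surface, if the arm or the gripper's body presses on something with over 40 N, if the wrist force passes 120 N, or if a joint passes its speed limit or range.

## Working session

There is one attempt and no reset: what is moved stays moved. The work goes in short steps, Python scripts to look and compute and a tool call to move; the robot and the scene stay as the last step left them, time stands still between calls to the robot, and variables do not carry over. Pictures are saved under pics/ and viewed, at most 10 in all, crops included, and the job is handed in when it is done.

Besides the shell and the picture viewer there is one more tool, called as name([rows], argument=value, ...), one row to a line, values as JSON. play_rows: Moves the arm, as the interface text tells. Its arguments: {"type":"object","properties":{"dp":{"type":"array"},"yaw":{"type":"array"},"gripper":{"type":"number"}},"required":["dp","yaw"]}

```bash
mkdir -p pics
cat > h.py <<'E'
import numpy as np, cv2
from workcell import ctrl, viewer, ticket, models
from scipy.spatial.transform import Rotation as R
def snap(name):
    o=ctrl.get_obs(); p=viewer.get_image(name)
    if 'T' in p and p['T'] is not None: T=np.array(p['T'])
    else:
        W=np.eye(4);W[:3,:3]=R.from_rotvec(o['orientation']).as_matrix();W[:3,3]=o['ee_pos'];T=W@np.array(p['hand_eye'])
    p['TT']=T; return p
def ray(p,uv):
    K=np.array([[p['fx'],0,p['cx']],[0,p['fy'],p['cy']],[0,0,1]])
    n=cv2.undistortPoints(np.array([[uv]],float),K,np.array(p['dist_coeffs'],float))[0,0]
    return p['TT'][:3,:3]@np.array([n[0],-n[1],-1]),p['TT'][:3,3]
def onz(p,uv,z):
    d,c=ray(p,uv); return c+d*(z-c[2])/d[2]
def atdepth(p,uv):
    d,c=ray(p,uv); r=p['range_z'][int(round(uv[1])),int(round(uv[0]))]; return c+d*r
def proj(p,X):
    K=np.array([[p['fx'],0,p['cx']],[0,p['fy'],p['cy']],[0,0,1]])
    x=np.linalg.inv(p['TT'])@np.append(X,1); return cv2.projectPoints(np.array([[x[0],-x[1],-x[2]]]),np.zeros(3),np.zeros(3),K,np.array(p['dist_coeffs'],float))[0].ravel()
def save(p,f,crop=None,s=1):
    im=p['pixels'][:,:,::-1]
    if crop: a,b,c,d=crop; im=im[b:d,a:c]
    cv2.imwrite('pics/'+f,cv2.resize(im,None,fx=s,fy=s,interpolation=cv2.INTER_CUBIC))
E
python3 - <<'E'
from h import *
np.set_printoptions(precision=1,suppress=True)
Z=dict(drive_unit=0,pivot=76,lever_knob=96,pin_seat=84,pin_roller_centre=96,roller_centre=12,vial=0,loupe=0)
for n in ['top','side']:
    p=snap(n); save(p,n+'.png'); print(n,p['TT'][:3,3])
    for k,z in Z.items():
        for d in models.landmark_of(p,k)[:4]:
            print(k,round(d['conf'],2),np.array(d['location']),onz(p,d['location'],z),atdepth(p,d['location']))
E
```

```text
top [ 349.7 -150.4  984.2]
drive_unit 0.59 [216.7 188.6] [637.8  53.7   0. ] [618.7  40.1  65.4]
drive_unit 0.54 [192.6 251.4] [509.5  92.4   0. ] [491.8  65.6 108.9]
pivot 0.75 [222.4 206.8] [581.3  25.2  76. ] [576.   21.2  96.5]
lever_knob 0.84 [193.6 251.1] [494.5  67.   96. ] [493.6  65.7 101.4]
pin_roller_centre 0.65 [193.8 182.4] [620.3  76.1  96. ] [624.2  79.3  83.3]
pin_roller_centre 0.34 [377.1 186.5] [ 622.  -255.9   96. ] [ 639.2 -262.6   39.8]
roller_centre 0.92 [462.4 257.2] [ 509.9 -433.2   12. ] [ 511.6 -436.1    1.9]
roller_centre 0.76 [418.2 269.9] [ 483. -346.   12.] [ 481.4 -343.7   23.3]
roller_centre 0.62 [397.  304.2] [ 416.2 -304.7   12. ] [ 415.5 -302.9   23.2]
roller_centre 0.54 [424.4 226.2] [ 569.6 -359.3   12. ] [ 566.9 -356.7   24.1]
vial 0.7 [376.  186.9] [ 650.5 -265.1    0. ] [ 640.3 -261.2   33.5]
vial 0.51 [393.2 215.5] [ 592.4 -299.6    0. ] [ 585.2 -295.2   29.2]
vial 0.21 [192.5 255.2] [502.   92.1   0. ] [485.3  65.5 107.8]
loupe 0.65 [326.8 311.5] [ 400.1 -171.8    0. ] [ 399.5 -171.6   11.7]
side [106.4 974.6 572.3]
drive_unit 0.94 [215.5 318
[... 225 characters left out ...]
 96. ] [491.2  76.4  99.7]
pin_seat 0.98 [212.6 286.6] [621.5  76.   84. ] [621.9  75.4  83.7]
pin_roller_centre 0.7 [212.6 281. ] [620.9  76.3  96. ] [620.1  77.7  96.7]
pin_roller_centre 0.6 [211.1 286.3] [612.  98.  96.] [623.   79.   85.7]
roller_centre 0.79 [370.  267.9] [ 403.  -292.5   12. ] [ 402.5 -290.5   12.8]
roller_centre 0.72 [344.3 246.7] [ 500.1 -401.    12. ] [ 503.3 -412.1    7.4]
roller_centre 0.63 [313.2 246.9] [ 574.3 -367.5   12. ] [ 568.4 -350.7   19. ]
roller_centre 0.46 [342.2 254.2] [ 489.9 -349.2   12. ] [ 484.5 -330.6   19.9]
vial 0.71 [294.7 260.1] [ 596.5 -293.1    0. ] [ 593.  -284.     4.1]
loupe 0.56 [359.2 293.2] [ 395.8 -173.3    0. ] [ 393.1 -162.4    5.4]
```

View pics/top.png

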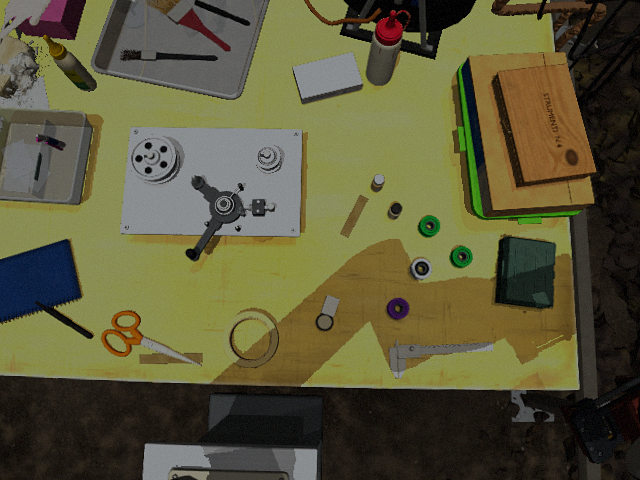

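View pics/side.png

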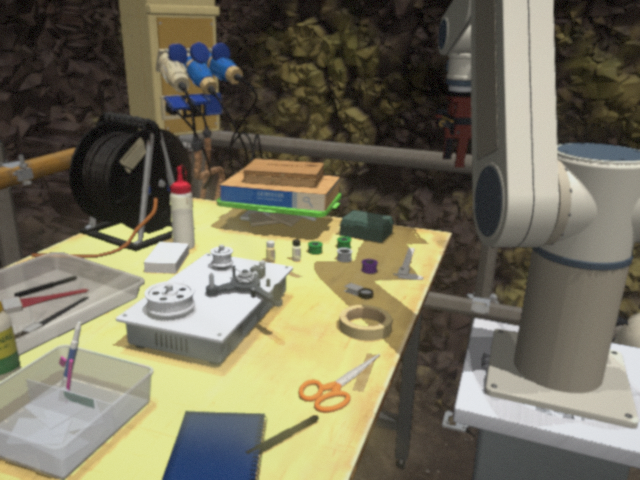

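Run:
```python
from h import *
np.set_printoptions(precision=1,suppress=True)
p=snap('top'); save(p,'crop.png',(370,170,490,330),4)
for uv in [(121,235),(300,236),(303,128),(131,128)]: print(onz(p,uv,66))
o=ctrl.get_obs(); print(o['orientation'],R.from_rotvec(o['orientation']).as_matrix(),o['t'],o['width']); 
w=snap('wrist'); print(w['hand_eye'],w['fx'])
```

```text
[525.6 210.7  66. ]
[ 532.6 -118.3   66. ]
[ 743.9 -116.9   66. ]
[735.4 213.9  66. ]
[3.1 0.7 0. ] [[ 0.9  0.4  0. ]
 [ 0.4 -0.9 -0. ]
 [ 0.   0.  -1. ]] 0.95 87.67716094093201
[[  -0.     1.     0.2   65.3]
 [   1.     0.     0.     0.4]
 [   0.     0.2   -1.  -162.8]
 [   0.     0.     0.     1. ]] 399.54851893043275
```

View pics/crop.png

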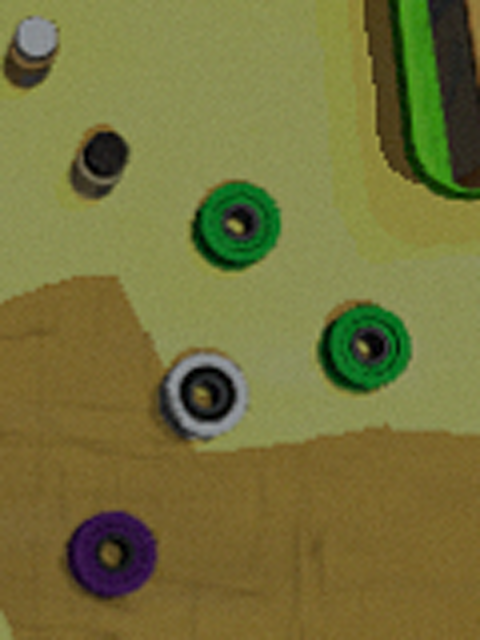

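play_rows([
  [25,25,0],
  [28,28,0],
  [28,28,-5],
  [28,28,-5],
  [28,28,-5],
  [28,28,-5],
  [25,25,-5],
  [25,24,-5],
], yaw=[0,5,6,6,6,3,0,0], gripper=0.3)

```text
t: 1.67
ee_pos: [485.1, -348.5, 192.6]
orientation: [2.829, 1.365, 0.0]
ft_force: [0.3, -0.0, 0.1]
width: 61.8
grasp_force: 0.0
```

Run:
```python
from h import *
np.set_printoptions(precision=1,suppress=True)
o=ctrl.get_obs();M=R.from_rotvec(o['orientation']).as_matrix()
print(o['t'],o['ee_pos'],o['width'],np.degrees(np.arctan2(M[1,0],M[0,0])),o['qpos'])
p=snap('wrist'); save(p,'w1.png')
for d in models.landmark_of(p,'roller_centre'): print(d,onz(p,d['location'],12))
for d in models.look_for(p,'roller_centre'): print(d,onz(p,d['bbox'][:2],12))
```

```text
1.6667 [ 485.1 -348.5  192.6] 61.83201654807337 51.52552836125455 [-0.6  0.4  1.7  0.   1.   0. ]
{'location': [416.6, 173.2], 'conf': 0.86} [ 571.  -368.7   12. ]
{'location': [401.7, 268.4], 'conf': 0.84} [ 511.5 -429.8   12. ]
{'location': [222.5, 230.2], 'conf': 0.77} [ 408.9 -303.1   12. ]
{'location': [324.9, 217.4], 'conf': 0.74} [ 486.4 -350.1   12. ]
{'bbox': [415.5, 176.1, 45.7, 50.3], 'conf': 0.85} [ 568.8 -370.1   12. ]
{'bbox': [405.3, 267.4, 47.6, 44.1], 'conf': 0.77} [ 514.6 -431.    12. ]
{'bbox': [222.8, 232.9, 49.5, 49.4], 'conf': 0.76} [ 407.4 -305.1   12. ]
{'bbox': [322.4, 220.8, 45.5, 49.6], 'conf': 0.58} [ 482.8 -351.1   12. ]
```

View pics/w1.png

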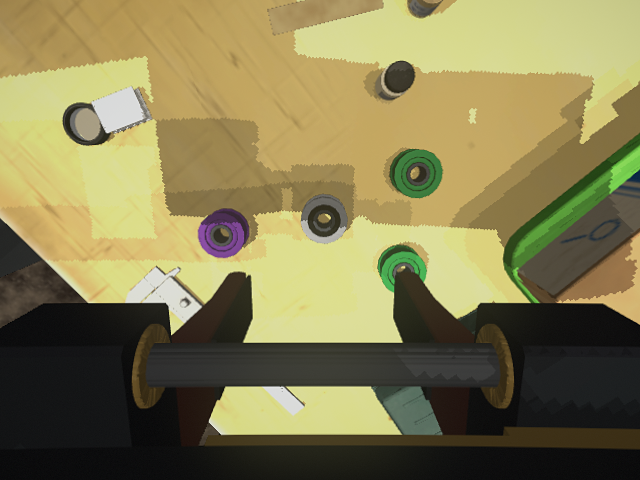

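play_rows([
  [0,-1,-20],
  [0,-0.5,-28],
  [0,0,-30],
  [0,0,-30],
  [0,0,-30],
  [0,0,-25],
  [0,0,-18],
  [0,0,-8.5],
], yaw=[0,0,0,0,0,0,0,0])

```text
t: 2.48
ee_pos: [481.8, -352.0, 0.8]
orientation: [-2.828, -1.361, 0.003]
ft_force: [-0.2, -0.6, 0.5]
width: 61.8
grasp_force: 0.0
```

play_rows([
  [0,0,0],
  [0,0,0],
  [0,0,0],
  [0,0,0],
  [0,0,0],
  [0,0,0],
  [0,0,0],
  [0,0,0],
], yaw=[0,0,0,0,0,0,0,0], gripper=1)

```text
t: 3.15
ee_pos: [484.4, -352.3, 4.3]
orientation: [2.828, 1.364, 0.001]
ft_force: [-2.4, -0.7, 7.4]
width: 38.8
grasp_force: 30.0
```

play_rows([
  [0,0,10],
  [0,0,25],
  [0,0,30],
  [0,0,30],
  [0,0,30],
  [0,0,30],
  [0,0,20],
  [0,0,15],
], yaw=[0,0,0,0,0,0,0,0])

```text
t: 3.82
ee_pos: [484.6, -351.8, 196.4]
orientation: [2.827, 1.364, 0.003]
ft_force: [0.0, -0.5, -1.4]
width: 38.9
grasp_force: 30.0
```

play_rows([
  [4,12,0],
  [8,25,0],
  [10,31,0],
  [10,32,0],
  [10,32,0],
  [10,32,0],
  [10,32,0],
  [10,32,0],
], yaw=[0,0,0,0,0,0,0,0])

```text
t: 4.48
ee_pos: [555.2, -120.8, 192.2]
orientation: [-2.828, -1.364, 0.002]
ft_force: [0.3, -0.7, -0.4]
width: 38.5
grasp_force: 30.0
```

play_rows([
  [10,32,0],
  [10,32,0],
  [10,32,0],
  [10,32,0],
  [5,18,0],
  [2,5,0],
  [0,0,0],
  [0,0,0],
], yaw=[0,0,0,0,0,0,0,0])

```text
t: 5.15
ee_pos: [602.0, 27.5, 192.4]
orientation: [-2.829, -1.365, 0.002]
ft_force: [0.5, -0.4, -1.3]
width: 38.6
grasp_force: 30.0
```

```bash
cat > look.py <<'E'
from h import *
import sys
np.set_printoptions(precision=1,suppress=True)
o=ctrl.get_obs();M=R.from_rotvec(o['orientation']).as_matrix()
print(o['t'],o['ee_pos'],o['width'],np.degrees(np.arctan2(M[1,0],M[0,0])))
p=snap('wrist'); save(p,sys.argv[1])
print('tcp px',proj(p,o['ee_pos']))
for k,z in dict(pivot=76,lever_knob=96,pin_seat=84,pin_roller_centre=96,roller_centre=o['ee_pos'][2]+9).items():
    for d in models.landmark_of(p,k)[:2]: print('wrist',k,round(d['conf'],2),np.array(d['location']),onz(p,d['location'],z))
for n in ['side','top']:
    p=snap(n)
    for k,z in dict(pivot=76,lever_knob=96,pin_seat=84,pin_roller_centre=96,roller_centre=o['ee_pos'][2]+9).items():
        for d in models.landmark_of(p,k)[:2]: print(n,k,round(d['conf'],2),np.array(d['location']),onz(p,d['location'],z))
E
python3 look.py w2.png
```

```text
5.15 [602.   27.5 192.4] 38.57767744003704 51.53069422803835
tcp px [322.3 294.4]
wrist pivot 0.74 [306.5 259.5] [580.6  19.5  76. ]
wrist lever_knob 0.59 [150.1 289.5] [487.6  73.9  96. ]
wrist pin_seat 0.77 [307.6 161. ] [626.1  73.9  84. ]
wrist pin_roller_centre 0.71 [305.9 162.9] [625.3  73.9  96. ]
wrist roller_centre 0.91 [321.4 295.5] [603.7  30.2 201.4]
side pivot 0.96 [242.9 286.3] [576.4  37.6  76. ]
side pivot 0.61 [358.5 290.9] [361.4 -30.1  76. ]
side lever_knob 0.76 [277.3 290.3] [491.3  66.4  96. ]
side pin_seat 0.75 [211.5 287. ] [622.6  78.4  84. ]
side pin_seat 0.6 [277.1 293.1] [496.6  54.7  84. ]
side pin_roller_centre 0.62 [209.  282.1] [624.7  83.2  96. ]
side roller_centre 0.67 [369.  267.6] [304.5 135.2 201.4]
side roller_centre 0.61 [313.  248.8] [413.5  94.5 201.4]
top pivot 0.66 [224.7 204.1] [586.5  21.3  76. ]
top lever_knob 0.81 [193.2 254.5] [488.4  67.3  96. ]
top pin_seat 0.85 [196.3 180.5] [627.7  74.8  84. ]
top pin_roller_centre 0.61 [196.  182.7] [619.8  72.1  96. ]
top roller_centre 0.84 [463.8 256.8] [ 479.4 -380.4  201.4]
top roller_centre 0.66 [396.5 306.9] [ 399.2 -273.9  201.4]
```

View pics/w2.png

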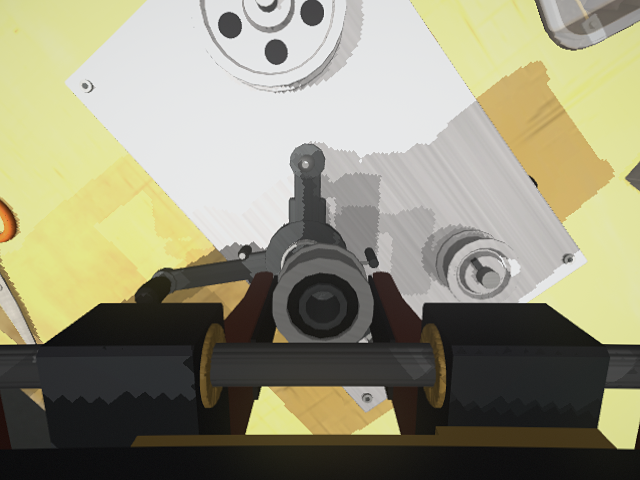

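Run:
```python
from h import *
np.set_printoptions(precision=1,suppress=True)
o=ctrl.get_obs();p=snap('wrist');print(o['ee_pos'])
im=p['pixels'].copy()
E0=np.array(o['ee_pos'])
for z,c in [(21,(255,0,0)),(-3,(0,255,0))]:
  print(z,proj(p,E0+[0,0,z]))
  for r in (6.5,20):
    pts=np.array([proj(p,E0+[r*np.cos(a),r*np.sin(a),z]) for a in np.linspace(0,6.283,60)])
    cv2.polylines(im,[np.round(pts*16).astype(int).reshape(-1,1,2)],True,c,1,shift=4)
q=dict(p);q['pixels']=im; save(q,'w3.png',(240,130,400,350),2.7)
print(p['range_z'][200:350:10,322], p['range_z'][305,270:380:8])
# points of roller top in tool frame
for uv in [(322,265),(322,280),(322,335),(285,305),(360,305)]: print(uv,atdepth(p,uv)-E0)
```

```text
[602.9  27.4 193.2]
21 [322.2 315. ]
-3 [322.3 291.9]
[275.9 279.4 280.8 280.4 282.4 165.2 149.  149.9 151.6 151.4 175.7 166.3
 157.  156.3 156.2] [146.9 152.6 152.5 153.  153.5 164.5 171.  170.3 164.8 153.7 153.9 154.2
 153.7 150.8]
(322, 265) [12.5 15.8 21.2]
(322, 280) [ 8.4 10.7 19.5]
(322, 335) [-6.1 -7.5 18.4]
(285, 305) [-8.2 12.3 21.9]
(360, 305) [13.6 -6.3 19.7]
```

View pics/w3.png

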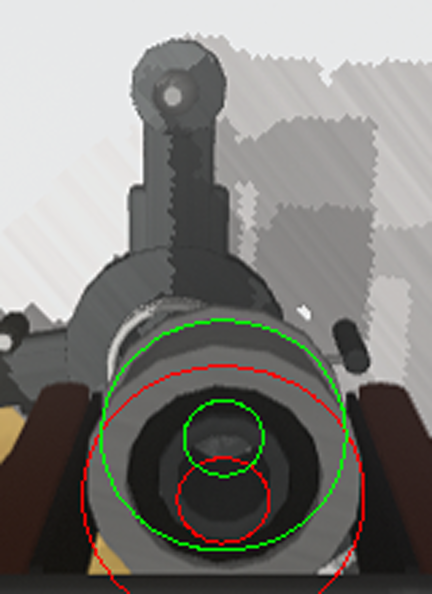

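play_rows([
  [6,12,-6],
  [8,18,-15],
  [6,12.4,-20],
  [0,1,-15],
  [0,0,-8],
  [0,0,0],
  [0,0,0],
  [0,0,0],
], yaw=[0,0,0,0,0,0,0,0])

```text
t: 6.77
ee_pos: [623.5, 70.7, 129.9]
orientation: [2.83, 1.364, 0.002]
ft_force: [0.5, 0.1, -1.4]
width: 38.3
grasp_force: 30.0
```

Run:
```python
from h import *
np.set_printoptions(precision=1,suppress=True)
o=ctrl.get_obs();p=snap('wrist');E0=np.array(o['ee_pos']);print(E0,o['ft_force'])
im=p['pixels'].copy()
P=np.array([625,73.5,0]); C=np.array([E0[0]+2.2,E0[1]+2.7,0])
for c0,z,r,c in [(P,84,12,(255,0,255)),(P,114,2,(255,255,0)),(C,E0[2]+20,20,(255,0,0)),(C,E0[2]-4,6.5,(0,255,0))]:
    pts=np.array([proj(p,c0+[r*np.cos(a),r*np.sin(a),z]) for a in np.linspace(0,6.283,60)])
    cv2.polylines(im,[np.round(pts*16).astype(int).reshape(-1,1,2)],True,c,1,shift=4)
q=dict(p);q['pixels']=im; save(q,'w4.png',(220,150,420,350),2.9)
```

```text
[623.5  70.7 129.9] [ 0.5  0.1 -1.4]
```

View pics/w4.png

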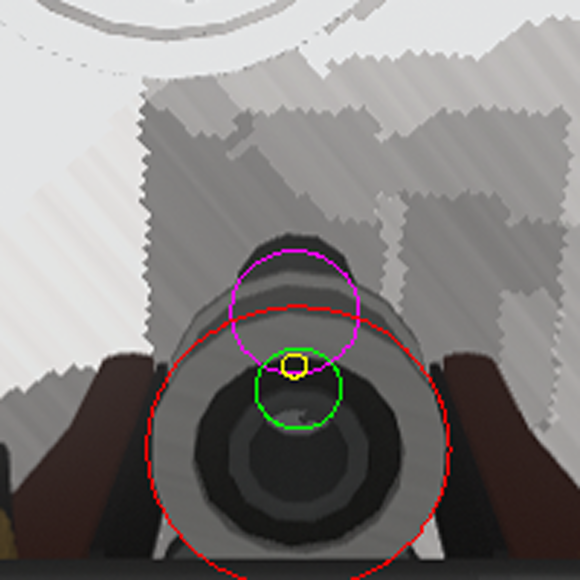

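play_rows([
  [0,1,-4],
  [0,0,-5],
  [0,0,-5],
  [0,0,-4],
  [0,0,-3],
  [0,0,0],
], yaw=[0,0,0,0,0,0])

```text
t: 7.32
ee_pos: [622.3, 71.6, 107.2]
orientation: [-2.829, -1.364, 0.002]
ft_force: [0.1, -0.1, -0.6]
width: 38.6
grasp_force: 30.0
```

play_rows([
  [0,0,-4],
  [0,0,-5],
  [0,0,-5],
  [0,0,-3],
  [0,0,0],
], yaw=[0,0,0,0,0])

```text
t: 7.73
ee_pos: [622.3, 71.7, 90.2]
orientation: [-2.829, -1.364, 0.002]
ft_force: [-0.5, -0.1, -0.8]
width: 38.5
grasp_force: 30.0
```

play_rows([
  [0,0,-1.5],
  [0,0,-1],
  [0,0,-1],
  [0,0,0],
], yaw=[0,0,0,0])

```text
t: 8.07
ee_pos: [623.1, 71.8, 88.3]
orientation: [2.83, 1.364, 0.001]
ft_force: [-1.9, -1.3, 2.9]
width: 39.1
grasp_force: 30.0
```

play_rows([
  [0,0,0],
  [0,0,0],
  [0,0,0],
  [0,0,0],
], yaw=[0,0,0,0], gripper=0.3)

```text
t: 8.4
ee_pos: [623.0, 71.7, 87.7]
orientation: [2.83, 1.364, 0.0]
ft_force: [-0.8, -0.2, 0.2]
width: 60.3
grasp_force: 0.0
```

play_rows([
  [0,0,5],
  [0,0,15],
  [0,0,25],
  [0,0,25],
  [0,0,15],
  [-20,-25,10],
  [-8,-10,0],
  [0,0,0],
], yaw=[0,0,0,0,0,0,0,0])

```text
t: 9.07
ee_pos: [593.4, 35.1, 183.1]
orientation: [2.831, 1.362, -0.001]
ft_force: [0.3, -0.2, 0.3]
width: 61.7
grasp_force: 0.0
```

Run:
```python
from h import *
np.set_printoptions(precision=1,suppress=True)
o=ctrl.get_obs();p=snap('wrist');print(o['t'],o['ee_pos'],o['width'])
for k,z in dict(roller_centre=96,pivot=76,lever_knob=96).items():
    for d in models.landmark_of(p,k)[:2]: print(k,round(d['conf'],2),np.array(d['location']),onz(p,d['location'],z),atdepth(p,d['location']))
save(p,'w5.png')
u=models.landmark_of(p,'roller_centre')[0]['location']
for a in range(8):
    uv=(u[0]+22*np.cos(a*.785),u[1]+22*np.sin(a*.785)); print(atdepth(p,uv))
```

```text
9.0667 [593.4  35.1 183.1] 61.66350127145721
roller_centre 0.87 [325.3 165.8] [625.7  72.8  96. ] [626.4  73.8 115.3]
pivot 0.67 [324.4 262.4] [582.7  19.6  76. ] [587.3  25.6 100.4]
lever_knob 0.85 [163.9 294.8] [489.2  73.6  96. ] [496.7  74.2 108.8]
[636.2  65.4 108.6]
[627.6  60.5 106.6]
[634.3  86.  345.9]
[613.3  72.1 107.8]
[616.1  81.5 108.5]
[624.6  86.  107.8]
[633.9  83.2 106.3]
[638.7  74.8 109.1]
```

View pics/w5.png

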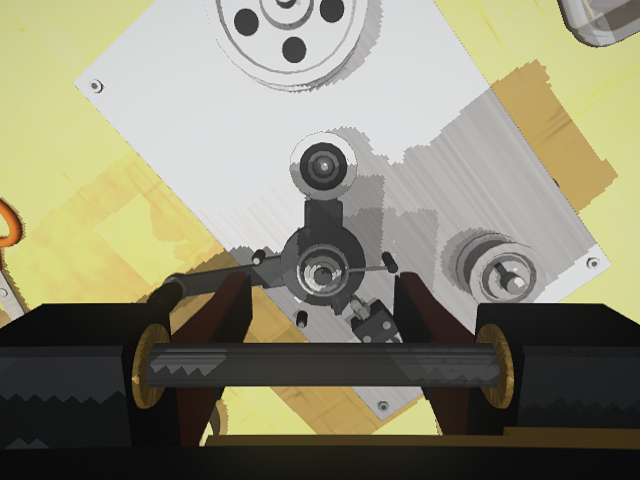

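play_rows([
  [-4,1,0],
  [-8,3,0],
  [-8,3,0],
  [-8,3,0],
  [-8,3,0],
  [-8,3,0],
  [-8,3,0],
  [-8,3,0],
], yaw=[7,7.15,7.15,7.15,7.15,7.15,7.15,7.15])

```text
t: 9.98
ee_pos: [534.8, 59.5, 182.1]
orientation: [-1.826, -2.556, 0.001]
ft_force: [0.1, 0.2, 0.2]
width: 61.4
grasp_force: 0.0
```

play_rows([
  [-8,3,-5],
  [-8,3,-6],
  [-8,3,-6],
  [-8,2,-6],
  [-8,2,-5],
  [-4,0,-2],
  [0,0,0],
  [0,0,0],
], yaw=[7.15,7.15,7.15,7.15,7.15,7.15,0,0])

```text
t: 10.65
ee_pos: [491.2, 72.2, 152.3]
orientation: [-0.78, -3.043, 0.0]
ft_force: [0.3, -0.8, -0.1]
width: 61.4
grasp_force: 0.0
```

Run:
```python
from h import *
np.set_printoptions(precision=1,suppress=True)
o=ctrl.get_obs();M=R.from_rotvec(o['orientation']).as_matrix();p=snap('wrist');print(o['t'],o['ee_pos'],o['width'],np.degrees(np.arctan2(M[1,0],M[0,0])),o['qpos'])
for k,z in dict(roller_centre=96,pivot=76,lever_knob=96).items():
    for d in models.landmark_of(p,k)[:2]: print(k,round(d['conf'],2),np.array(d['location']),onz(p,d['location'],z),atdepth(p,d['location']))
    for d in models.look_for(p,k)[:1]: print(k,round(d['conf'],2),np.array(d['bbox']))
save(p,'w6.png')
```

```text
10.65 [491.2  72.2 152.3] 61.37850346442589 151.25285092465467 [ 0.1  0.3  2.   0.   0.8 -0.9]
roller_centre 0.82 [428.2 435.8] [626.1  74.1  96. ] [482.1  95.9 260. ]
roller_centre 0.85 [414.9 416.9  43.3  39.1]
pivot 0.84 [322.9 397.8] [582.6  21.5  76. ] [575.1  25.7  88.1]
pivot 0.84 [402.2 318.4 402.3 253.4]
lever_knob 0.74 [320.  254.5] [488.   71.6  96. ] [484.4  73.7 110.9]
lever_knob 0.72 [335.7 334.  152.2 202.3]
```

View pics/w6.png

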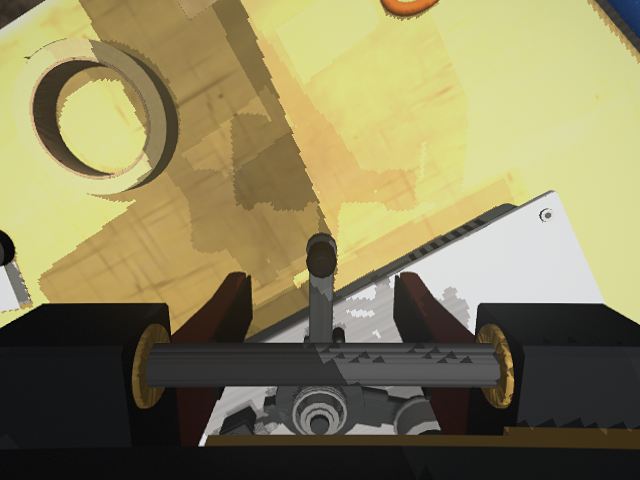

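play_rows([
  [-2,0,-10],
  [-1,0,-14],
  [0,0,-14],
  [0,0,-14],
  [0,0,-9],
  [0,0,-5],
  [0,0,0],
  [0,0,0],
], yaw=[0,0,0,0,0,0,0,0])

```text
t: 11.67
ee_pos: [487.9, 71.7, 86.6]
orientation: [-0.775, -3.044, 0.0]
ft_force: [0.3, -0.1, -0.5]
width: 61.6
grasp_force: 0.0
```

play_rows([
  [0,0,0],
  [0,0,0],
  [0,0,0],
  [0,0,0],
  [0,0,0],
  [0,0,0],
  [0,0,0],
  [0,0,0],
], yaw=[0,0,0,0,0,0,0,0], gripper=1)

```text
t: 12.33
ee_pos: [488.1, 72.1, 86.8]
orientation: [0.776, 3.044, 0.001]
ft_force: [-0.3, 4.4, 0.2]
width: 15.3
grasp_force: 30.0
```

```bash
python3 -c "
import numpy as np
a=np.radians(150.6+2*np.arange(25));P=106.5*np.c_[np.cos(a),np.sin(a)]
print(np.round(np.diff(P,axis=0),1).tolist())"
```

```text
[[-1.8, -3.3], [-1.7, -3.3], [-1.5, -3.4], [-1.4, -3.4], [-1.3, -3.5], [-1.2, -3.5], [-1.0, -3.6], [-0.9, -3.6], [-0.8, -3.6], [-0.7, -3.7], [-0.5, -3.7], [-0.4, -3.7], [-0.3, -3.7], [-0.2, -3.7], [-0.0, -3.7], [0.1, -3.7], [0.2, -3.7], [0.4, -3.7], [0.5, -3.7], [0.6, -3.7], [0.7, -3.6], [0.9, -3.6], [1.0, -3.6], [1.1, -3.5]]
```

play_rows([
  [-1.8,-3.3,0],
  [-1.7,-3.3,0],
  [-1.5,-3.4,0],
  [-1.4,-3.4,0],
  [-1.3,-3.5,0],
  [-1.2,-3.5,0],
  [-1.0,-3.6,0],
  [-0.9,-3.6,0],
], yaw=[2,2,2,2,2,2,2,2])

```text
t: 13.0
ee_pos: [477.7, 45.3, 86.8]
orientation: [0.343, 3.122, 0.004]
ft_force: [0.8, 15.1, -1.4]
width: 15.7
grasp_force: 30.0
```

play_rows([
  [-0.8,-3.6,0],
  [-0.7,-3.7,0],
  [-0.5,-3.7,0],
  [-0.4,-3.7,0],
  [-0.3,-3.7,0],
  [-0.2,-3.7,0],
  [0,-3.7,0],
  [0.1,-3.7,0],
], yaw=[2,2,2,2,2,2,2,2])

```text
t: 13.67
ee_pos: [474.8, 15.4, 86.8]
orientation: [-0.096, 3.139, 0.002]
ft_force: [2.2, 8.1, -0.8]
width: 15.1
grasp_force: 30.0
```

play_rows([
  [0.2,-3.7,0],
  [0.4,-3.7,0],
  [0.5,-3.7,0],
  [0.6,-3.7,0],
  [0.7,-3.6,0],
  [0.9,-3.6,0],
  [0,0,0],
], yaw=[2,2,2,2,2,2,0])

```text
t: 14.25
ee_pos: [478.1, -6.6, 86.8]
orientation: [-0.423, 3.112, 0.002]
ft_force: [0.7, 10.1, 0.2]
width: 15.3
grasp_force: 30.0
```

play_rows([
  [0.3,-1.5,0],
  [0.3,-1.5,0],
  [0,0,0],
  [0,0,0],
  [0,0,0],
], yaw=[1,0.8,0,0,0])

```text
t: 14.67
ee_pos: [478.8, -9.1, 86.8]
orientation: [-0.469, 3.105, 0.003]
ft_force: [2.3, 10.1, -0.5]
width: 15.4
grasp_force: 30.0
```

play_rows([
  [0.3,-1.2,0],
  [0.2,-0.8,0],
  [0,0,0],
  [0,0,0],
  [0,0,0],
], yaw=[0.5,0.5,0,0,0])

```text
t: 15.08
ee_pos: [479.1, -10.3, 86.8]
orientation: [-0.495, 3.101, 0.004]
ft_force: [1.6, 16.2, -0.1]
width: 15.4
grasp_force: 30.0
```

Run:
```python
from h import *
np.set_printoptions(precision=1,suppress=True)
o=ctrl.get_obs();print(o['t'],o['ee_pos'],o['ft_force'])
for n in ['top','side']:
    p=snap(n)
    for k,z in dict(roller_centre=96,pivot=76,lever_knob=96).items():
        for d in models.landmark_of(p,k)[:5]: print(n,k,round(d['conf'],2),np.array(d['location']),onz(p,d['location'],z),atdepth(p,d['location']))
    if n=='top': save(p,'end.png',(110,110,320,270),3.5)
```

```text
15.0833 [479.1 -10.3  86.8] [ 1.6 16.2 -0.1]
top roller_centre 0.87 [462.3 254.5] [ 500.9 -408.7   96. ] [ 514.8 -432.3   14.8]
top roller_centre 0.6 [397.9 305.8] [ 407.8 -293.    96. ] [ 414.  -308.3    0.7]
side roller_centre 0.93 [229.8 284.3] [584.   76.9  96. ] [573.8  96.1 106.2]
side roller_centre 0.61 [347.5 243.8] [ 439.7 -214.7   96. ] [ 498.1 -423.1   12.5]
side roller_centre 0.61 [370.6 264.2] [ 362.2 -121.6   96. ] [ 402.1 -292.7   21.7]
side roller_centre 0.49 [311.  246.4] [ 509.7 -167.3   96. ] [428.5  62.5 191.8]
side pivot 0.65 [244.6 287.4] [571.2  40.8  76. ] [568.3  46.5  79. ]
side pivot 0.64 [230.9 294.7] [581.   79.5  76. ] [566.3 107.2  91.4]
side lever_knob 0.88 [296.2 274.7] [484.5 -12.7  96. ] [476.2   9.  106.5]
side lever_knob 0.7 [233.3 288.6] [569.5  91.1  96. ] [561.1 107.1 104.6]
```

View pics/end.png

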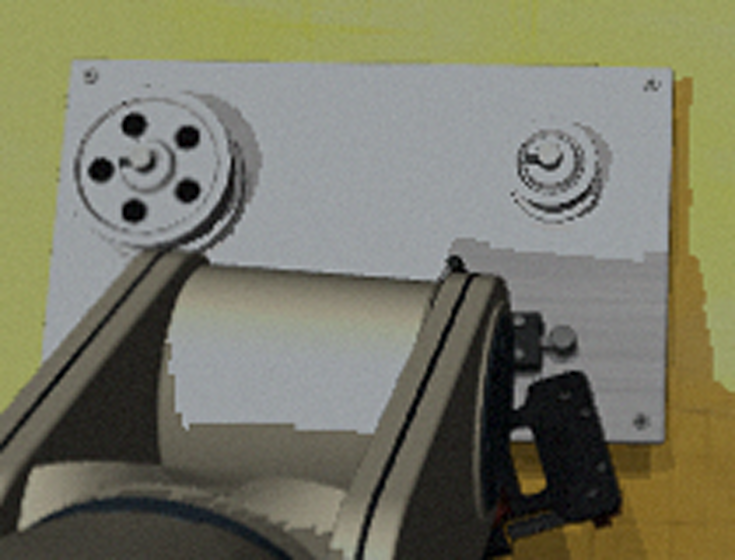

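```bash
python3 -c "
from h import *
print(ticket.close_job())"
```

```text
the job is handed in; nothing more can be done
None
```

I handed the job in with the bare steel roller on the pin and the arm held against its rear stop by the lever knob. The push rose from 10 to 16 N over the last 2 mm of push. The roller was confirmed fully down before the swing (top at about 108 mm). After it, only a rough side-camera fix was possible and the click could not be checked directly. The vials and loupe were not touched.

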